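Mount a carving blank on the stud head of a carving stand

ROBOT

A 6-joint arm with a two-finger parallel gripper is mounted at the origin on the work surface. World frame = base frame: x ahead of the robot, y to its left, z up, the work surface at z = 0. Lengths are in m, angles in degrees, forces in N, time in s.
With the tool pointing down it reaches from about 0.3 to 0.75 m from the base axis. Payload 8.5 kg.
Tool frame: the origin (TCP) lies at the very end of the fingers, on their centre line; the grasp point (between the pads) lies 19 mm behind it (env.grasp_offset is the distance from the TCP to the grasp point, in m); y points along the fingers, z is the direction in which the jaws open and shut, and the axes are right-handed (so a half turn about y gives the same grasp; the last joint's range is limited). The gripper opens to 85 mm and grips with 20 to 120 N. Pads are 22 mm wide; open, the fingers measure 114 mm over their backs; the gripper's body (76 mm by 85 mm) begins 54 mm behind the grasp point. The pads swing forward as they close: fully open they stand 13 mm farther back than shut.
Start: joints at [-85.617, 21.807, 74.336, -0, 83.858, -12.336], TCP at [0.158, -0.527, 0.204] pointing down, gripper open.
Joint ranges: [-178.18, 178.18], [-50.72, 133.34], [12.68, 142.11], [-81.47, 261.47], [9.98, 163.14], [-165.26, 165.26]. Speed limits (degrees/s): [136.94, 136.94, 180, 180, 180, 180].

INTERFACE

Orientations are given as a 3x3 rotation matrix whose columns are the frame's x, y, z axes.
In Python, from rig import env gives the robot as it stands. The module is installed in compiled form; this text tells all that it offers.
- The arm moves only by the shell command python3 -m pendant 'ROWS' [FORCE]. ROWS is JSON, a list of rows, each a list of 3 entries, a list of its own where there are three numbers: the shift along the world's x, y, z as a fraction of full scale, then the turn about the world's z as a fraction of full scale, then the opening, from 0 (shut) to 1 (fully open). A call has 1 to 12 rows; each row shifts and turns the commanded pose from where the row before left it; what a row does not reach is not made up. Full scale, the value 1, is 30 mm for a shift and 5 degrees for a turn. A row lasts 1/12 s, in which the tool goes at most 41.7 mm and 7.16 degrees, less where a joint would pass 70% of its speed; a pose out of reach is approached as far as the arm can. A call with a number of a shift or a turn outside -1 to 1 is refused whole. A call with a gripper value outside its range is refused whole. The fingers move at their own pace and stop on an object; FORCE is the grip in N (left out, the last holds). Time passes only in rows, so rows that do not move let the fingers close. It gives the time, the measured TCP pose, the force and the opening at its end, in the units of the state.
- env.observe(): the state, without advancing time (a new reading comes with each control period).
- env.get_image(name): name is "scene" or "top"; returns (picture, depth): 384x512x3 uint8, red, green, blue; 384x512 float32, m along the optical axis (not along the pixel's ray), 0 where there is no reading.
- env.camera_model(name): a dict with "camera_matrix" (3x3 intrinsics, pixels), "dist_coeffs" ([k1, k2, p1, p2, k3] as OpenCV has them; the pictures are not rectified), "R" (3x3) and "t" (3): a world point X has camera coordinates R X + t. Camera axes: x right, y down, z forward; pixel columns grow to the right and rows downward; lengths in m; the calibration is good to about 2 mm. A picture is of the moment at which its call begins. camera_model takes no time and is no camera call.
- env.close_job(): hands the job in, once; it reports no verdict.
The state is a dict: "time_s": time; "q": joint angles; "qvel": joint speeds; "joint_efforts": joint torques, N m; "position": TCP position; "tool_rot": TCP orientation; "ft_force": force on the tool from outside, world axes, zero at the start; "wrist_torque": the same for the moment, N m; "grip_width": finger opening in m.
Only numpy, scipy, OpenCV 4.12 (cv2) and the standard library are available. Lean on these libraries where they do the work, as an engineer would, in place of code of your own. Each camera call takes 0.05 s, during which the arm holds its last target.

TASK

Mount the half-carved blank on the carving stand: fit its mounting plate over the head's centre pin, turn it until its four holes match the four studs, and slide it down flat and fully home on the head. Then swing the stand's latch all the way over the plate to its stop and let go. Feel for the studs gently: never press the plate on the stand with more than 40 N, and leave the other things on the bench where they are.

Things in the scene. Friction and masses are not known exactly. Their poses are not given: they have to be found in the camera images.
- workpiece: Loose, about 0.4 kg: a square metal plate 84 x 84 x 10 mm with a limewood blank fixed on its middle. Origin: centre of the plate's underside; z up, x and y parallel to the plate's sides. Centre hole 17.5 mm in diameter (going on as a 20 mm wide bore to 46 mm above the underside); four through holes 11 mm in diameter at x, y = +-28 mm. A quarter turn makes no difference.
- blank_middle (a point): Middle of the wooden blank's square part, on the workpiece's z axis, 35 mm above the plate's underside; axes as the workpiece's. The blank is 40 x 40 mm, sides parallel to the plate's, from 10 to 55 mm above the underside; then a round rough-carved knob at most 37 mm in diameter up to 77 mm. Two opposite flat sides of the blank are the place to grip, from above.
- stand: Carving stand, fixed to the bench: round grey foot 116 mm in diameter, column, and a round steel head 120 mm in diameter, its flat top 70 mm above the bench. Origin: centre of the foot's underside; z up. The latch's post is at x = 0, y = +78 mm; its hub reaches 91.5 mm above the bench. The plate fully home has its underside 70 mm above the bench; standing on the stud tips, 85.5 mm.
- head_centre (a point): Centre of the head's flat top, axes as the stand's. Here stands a pin 16 mm in diameter, 40 mm tall (the last 10 mm tapers to 6 mm), and round it at the corners of a 56 mm square four studs 8 mm in diameter, 16 mm tall (the last 4 mm tapers to 4 mm). The head is clamped at an angle NOT reported: the square is turned 10 to 68 degrees (0.17 to 1.19 rad) anticlockwise from the stand's axes.
- latch (a joint): Angle of the swing latch about its upright post, rad: 0 fully open (handle end towards the stand's -x), 1.571 over the plate, at its stop (handle towards +y). Clockwise from above closes. Starts at 0 to 0.25, stays where left (about 3 N at the handle). Steel bar 90 x 14 x 8 mm, underside 82.5 mm above the bench: 2.5 mm over a plate that is fully home; it bumps into a higher one.
- latch_handle (a point): On the axis of the latch's upright round wooden handle, 120 mm above the bench. The handle is 14 mm in diameter, from 90.5 to 136.5 mm above the bench, 40 mm from the latch's pivot.
- gouge: Bystander: carving gouge with wooden handle, 225 mm long, 25 mm thick, lying between workpiece and stand; origin 110 mm from the handle's end.
- mallet: Bystander: lying wooden carver's mallet, 240 mm long, 72 mm thick.
- oil_can: Bystander: metal can 66 mm in diameter, 110 mm tall.
- sanding_block: Bystander: cork sanding block 70 x 110 x 30 mm.
- spare_blank: Bystander: plain upright wood block 42 x 42 x 80 mm, without a plate.
- pencil_mug: Bystander: white pot 72 mm in diameter, 85 mm tall, with pencils standing in it up to 150 mm.
- screwdriver: Bystander: a screwdriver lying on the bench.
Mind the look-alikes: they are no part of the job. Leave any turquoise or yellow look-alike of the stand alone.

How it is judged (in metres and radians):
On the way:
1. the plate is flat and fully home on the head, over pin and studs, with the latch still open (height (world z) of workpiece below 0.0725 m and horizontal distance between workpiece and head_centre below 0.004 m and angle between workpiece's own z axis and vertical below 0.05 rad and value of joint latch below 0.6 rad), for 0.2 s.
At the end, for the whole second after the job is handed in: The workpiece's plate lies flat on the head (underside within 2.5 mm of the head's top, within 4 mm of its centre, tilt under 0.05 rad) over all four studs, the latch is swung over it to at least 1.4 rad, everything is at rest and released (height (world z) of workpiece between 0.067 and 0.0725 m and horizontal distance between workpiece and head_centre below 0.004 m and angle between workpiece's own z axis and vertical below 0.05 rad and value of joint latch above 1.4 rad and linear speed of workpiece below 0.02 m/s and velocity of joint latch below 0.1 rad/s); the robot touches nothing.
It fails at once if the workpiece was pressed on the stand with more than 40 N (contact force between workpiece and stand above 40 N).
It fails at once if a bystander was moved by more than 30 mm (distance of any of gouge, mallet, oil_can, sanding_block, spare_blank, pencil_mug, screwdriver from where it was at the start of the episode above 0.03 m).
It also fails if it takes over 72 s, if anything falls off the work surface, if the arm or the gripper's body presses on something with over 40 N, if the wrist force passes 120 N, or if a joint passes its speed limit or range.

## Working session

There is one attempt and no reset: what is moved stays moved. The work goes in short steps, Python scripts to look and compute and a shell command to move; the robot and the scene stay as the last step left them, time stands still between calls to the robot, and variables do not carry over. Pictures are saved under pics/ and viewed, and the job is handed in when it is done.

```bash
mkdir -p pics; ls; python3 - <<'E'
from rig import env
import cv2,numpy as np
for n in("scene","top"):
    p,d=env.get_image(n); cv2.imwrite(f"pics/{n}0.png",cv2.cvtColor(p,cv2.COLOR_RGB2BGR)); np.save(f"pics/{n}0.npy",d)
    cv2.imwrite(f"pics/{n}0b.png",cv2.resize(cv2.cvtColor(p,cv2.COLOR_RGB2BGR),(800,600),interpolation=cv2.INTER_CUBIC))
    m=env.camera_model(n); print(n,m)
s=env.observe(); print(s)
E
```

```text
pics
scene {'camera_matrix': array([[492.00403488,   0.        , 254.91803316],
       [  0.        , 492.00403488, 193.39584675],
       [  0.        ,   0.        ,   1.        ]]), 'dist_coeffs': array([-0.1901082,  0.       ,  0.       ,  0.       ,  0.       ]), 'R': array([[-0.45964205,  0.8878402 , -0.02165538],
       [ 0.57545796,  0.27916961, -0.76870831],
       [-0.67644462, -0.36579243, -0.6392328 ]]), 't': array([ 0.26619851, -0.22732765,  1.81323559])}
top {'camera_matrix': array([[451.85679621,   0.        , 253.04806493],
       [  0.        , 451.85679621, 187.92376192],
       [  0.        ,   0.        ,   1.        ]]), 'dist_coeffs': array([-0.02338738,  0.        ,  0.        ,  0.        ,  0.        ]), 'R': array([[ 2.25598841e-02, -9.99735668e-01,  4.43243752e-03],
       [-9.87943823e-01, -2.29725717e-02, -1.53098867e-01],
       [ 1.53160222e-01, -9.25106577e-04, -9.88200936e-01]]), 't': array([-0.00337581,  0.56311609,  1.28635138])}
{'time_s': 0.1, 'q': array([-8.56173711e+01,  2.18373386e+01,  7.43781000e+01,  4.26465305e-04,
        8.38549527e+01, -1.23354794e+01]), 'qvel': array([ 0.01470779, -0.05379376, -0.0998038 ,  0.14918987, -0.03137788,
       -0.03523141]), 'joint_efforts': array([ 2.82191832e-03, -4.49224198e+01, -2.31655079e+01, -1.99048973e-04,
        3.67552871e-03,  4.82373309e-06]), 'position': array([ 0.15819606, -0.52647348,  0.20328517]), 'tool_rot': array([[-9.57731869e-01, -8.65038209e-05,  2.87662405e-01],
       [-2.87662292e-01,  1.22553437e-03, -9.57731123e-01],
       [-2.69692764e-04, -9.99999245e-01, -1.19861721e-03]]), 'ft_force': array([0.47886807, 0.18432957, 0.10617329]), 'wrist_torque': array([-0.01768536, -0.01805458, -0.02434845]), 'grip_width': 0.08523041354805978}
```

View pics/scene0b.png

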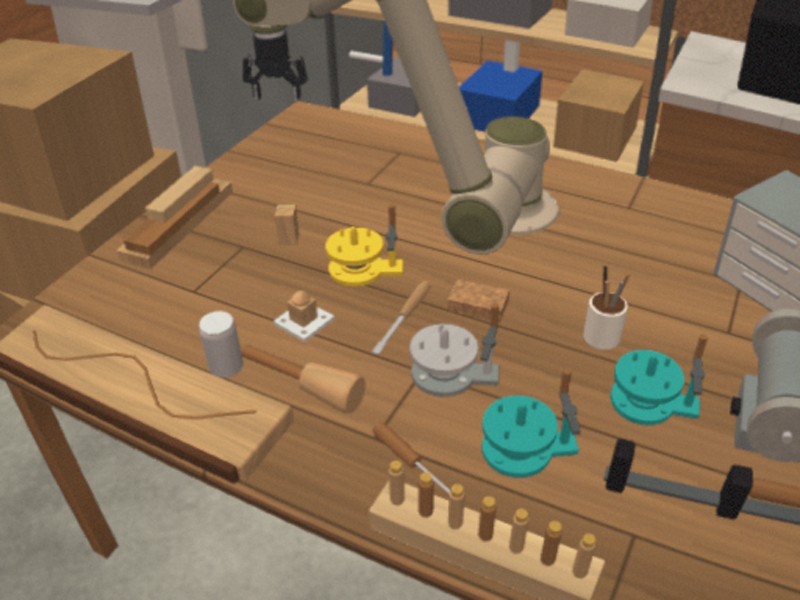

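View pics/top0b.png

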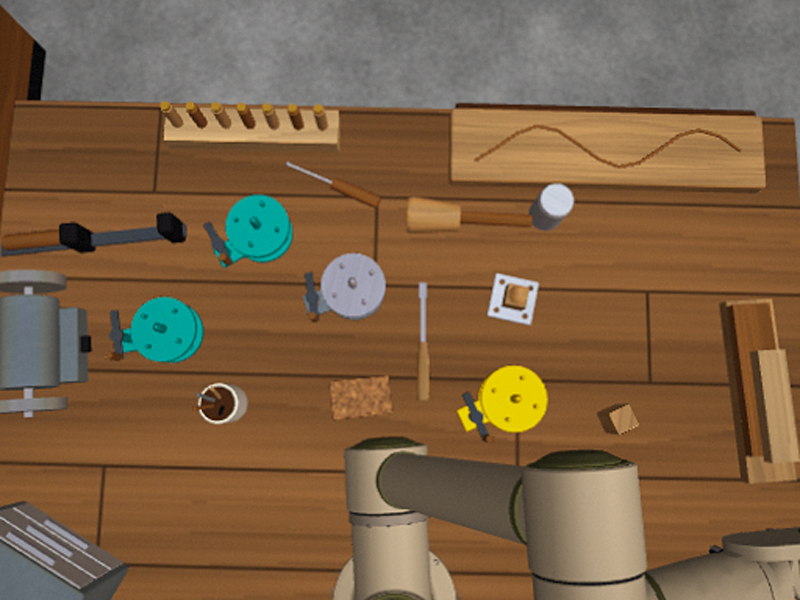

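The scene shows three look-alikes of the stand: turquoise at (255,225) and (165,330), and yellow at (513,400) in the top view. The grey steel one at (350,286) is the real stand. The workpiece is the white plate with a wooden blank at (514,298); the plain block at (620,418) is the spare. I'll enlarge the stand and the workpiece to confirm.

```bash
python3 - <<'E'
import cv2
a=cv2.imread("pics/top0.png")
# scale .64
c=a[150:220,185:255]; b=a[165:215,300:360]
cv2.imwrite("pics/c_stand.png",cv2.resize(c,None,fx=8,fy=8,interpolation=cv2.INTER_CUBIC))
cv2.imwrite("pics/c_wp.png",cv2.resize(b,None,fx=10,fy=10,interpolation=cv2.INTER_CUBIC))
E
```

```text
(no output)
```

View pics/c_stand.png

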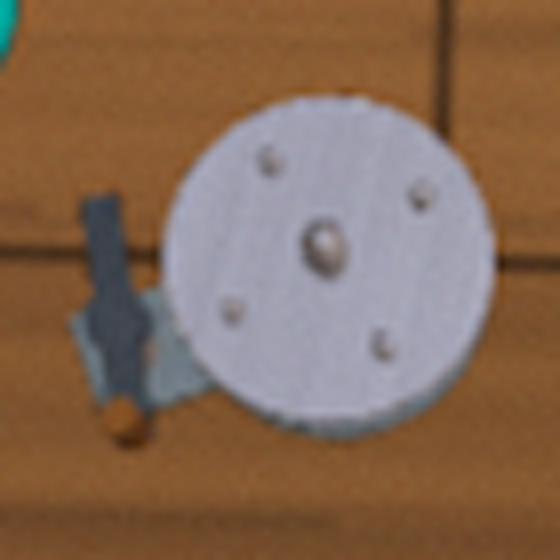

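View pics/c_wp.png

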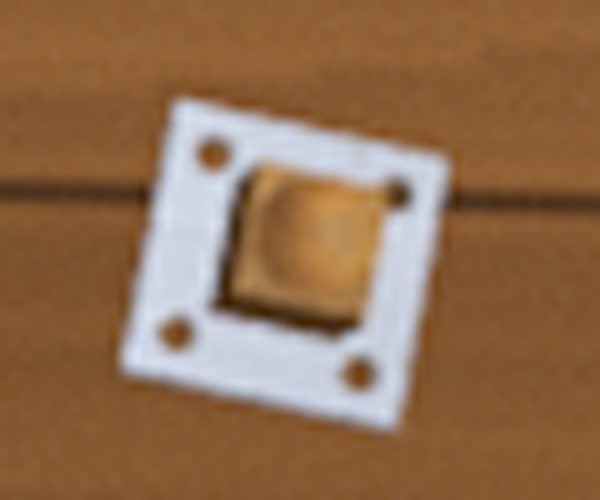

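```bash
cat > h.py <<'E'
import numpy as np,cv2
from rig import env
def ray(n,uv,z):
    m=env.camera_model(n);uv=np.array(uv,float).reshape(-1,1,2)
    x=cv2.undistortPoints(uv,m["camera_matrix"],m["dist_coeffs"])[:,0]
    R,t=m["R"],m["t"];o=-R.T@t;d=np.c_[x,np.ones(len(x))]@R
    z=np.broadcast_to(z,len(d)); return o+d*((z-o[2])/d[:,2])[:,None]
def cloud(n,d):
    m=env.camera_model(n);v,u=np.indices(d.shape)
    x=cv2.undistortPoints(np.stack([u,v],-1).reshape(-1,1,2).astype(float),m["camera_matrix"],m["dist_coeffs"])[:,0]
    P=np.c_[x,np.ones(len(x))]*d.reshape(-1,1)
    return ((P-m["t"])@m["R"]).reshape(*d.shape,3)
def proj(n,X):
    m=env.camera_model(n);return cv2.projectPoints(np.array(X,float).reshape(-1,1,3),cv2.Rodrigues(m["R"])[0],m["t"],m["camera_matrix"],m["dist_coeffs"])[0][:,0]
E
python3 - <<'E'
from h import *
np.set_printoptions(precision=4,suppress=True)
f=lambda p,o,k:(np.array(p,float)+.5)/k-.5+np.array(o)
st=ray("top",f([(268,160),(421,196),(383,345),(231,312)],(185,150),8),.079)
print("studs",st,st.mean(0)); 
for i in range(4):
    e=st[(i+1)%4]-st[i];print(np.linalg.norm(e[:2]),np.degrees(np.arctan2(e[1],e[0]))%90)
print("pin",ray("top",f([(326,248)],(185,150),8),.095))
w=ray("top",f([(213,153),(398,193),(359,373),(176,333)],(300,165),10),.008)
print("holes",w,w.mean(0))
for i in range(4):
    e=w[(i+1)%4]-w[i];print(np.linalg.norm(e[:2]),np.degrees(np.arctan2(e[1],e[0]))%90)
c=ray("top",f([(175,97),(450,156),(400,432),(120,372)],(300,165),10),.010)
print("corn",c,c.mean(0))
for i in range(4):
    e=c[(i+1)%4]-c[i];print(np.linalg.norm(e[:2]),np.degrees(np.arctan2(e[1],e[0]))%90)
print("head lr/tb",ray("top",f([(163,250),(497,250),(335,93),(330,425)],(185,150),8),.07))
print("handle",ray("top",f([(124,415)],(185,150),8),.1365),"hub",ray("top",f([(118,320)],(185,150),8),.0915))
print("bar tip",ray("top",f([(100,200)],(185,150),8),.0905))
d=np.load("pics/top0.npy");P=cloud("top",d)
m=(abs(P[...,2]-.07)<.004);m[:150]=0;m[220:]=0;m[:,:203]=0;m[:,255:]=0
mk=(m*255).astype(np.uint8);cn=max(cv2.findContours(mk,0,1)[0],key=cv2.contourArea)
q=ray("top",cn[:,0],.07)[:,:2];print("circle",cv2.minEnclosingCircle(q.astype(np.float32)),np.median(P[m],0),P[m].mean(0))
# scene
d=np.load("pics/scene0.npy");P=cloud("scene",d);m=(abs(P[...,2]-.07)<.004)
m&=np.hypot(P[...,0]-st[:,0].mean(),P[...,1]-st[:,1].mean())<.075
print("scene head",P[m].mean(0),P[m].min(0),P[m].max(0))
for X in(st.mean(0),w.mean(0)):print(proj("scene",X)*1.5625)
E
```

```text
studs [[0.6087 0.1115 0.079 ]
 [0.5968 0.0561 0.079 ]
 [0.5424 0.0681 0.079 ]
 [0.553  0.1228 0.079 ]] [0.5752 0.0896 0.079 ]
0.056704334065865725 77.89406069250218
0.05573713801497419 77.50646108851282
0.055736607614753624 78.97591694594247
0.0567913921810274 78.5000155430759
pin [[0.5743 0.0886 0.095 ]]
holes [[ 0.5981 -0.1956  0.008 ]
 [ 0.5871 -0.2518  0.008 ]
 [ 0.5319 -0.2396  0.008 ]
 [ 0.5427 -0.1844  0.008 ]] [ 0.5649 -0.2179  0.008 ]
0.057230510897381466 78.92948995749438
0.05656504390263546 77.60715963871408
0.05628400202238879 78.84731854966138
0.05647039958107047 78.5654604684944
corn [[ 0.6147 -0.1838  0.01  ]
 [ 0.5985 -0.2673  0.01  ]
 [ 0.514  -0.2515  0.01  ]
 [ 0.5303 -0.1673  0.01  ]] [ 0.5644 -0.2175  0.01  ]
0.085059764474395 79.01042080050551
0.08592768758479329 79.43592917167521
0.08577773339969787 79.098971410005
0.08605792434084732 78.95733904088377
head lr/tb [[0.5765 0.149  0.07  ]
 [0.5793 0.0284 0.07  ]
 [0.6358 0.0887 0.07  ]
 [0.5143 0.0867 0.07  ]]
handle [[0.5081 0.1529 0.1365]] hub [[0.5474 0.1616 0.0915]]
bar tip [[0.5906 0.1699 0.0905]]
circle ((0.5756799578666687, 0.08813522756099701), 0.059880580753088) [0.5748 0.0889 0.0702] [0.5753 0.0884 0.0702]
scene head [0.5821 0.0904 0.0691] [0.5164 0.0292 0.066 ] [0.6387 0.1487 0.0739]
[[443.9376 341.1162]]
[[303.0799 317.8623]]
```

Both crops confirm the choice. The head is grey steel with a central pin (326,248) and four studs, and the plate has four holes and the carved blank.

| Item | Position (m) | Angle |
|---|---|---|
| Stand centre | (0.5755, 0.0885) | studs about 78.2° (mod 90) |
| Workpiece | (0.565, -0.218) | about 78.9° (mod 90) |

The stud and hole spacing comes out at 56 mm and the post at 78 mm, which match the given sizes. I'm moving above the workpiece now.

```bash
python3 -m pendant '[[[0.678,0.515,0],0.622,1],[[0.678,0.515,0],0.622,1],[[0.678,0.515,0],0.622,1],[[0.678,0.515,0],0.622,1],[[0.678,0.515,0],0.622,1],[[0.678,0.515,0],0.622,1],[[0.678,0.515,0],0.622,1],[[0.678,0.515,0],0.622,1],[[0.678,0.515,0],0.622,1],[[0.678,0.515,0],0.622,1]]'
python3 -m pendant '[[[0.678,0.515,0],0.622,1],[[0.678,0.515,0],0.622,1],[[0.678,0.515,0],0.622,1],[[0.678,0.515,0],0.622,1],[[0.678,0.515,0],0.622,1],[[0.678,0.515,0],0.622,1],[[0.678,0.515,0],0.622,1],[[0.678,0.515,0],0.622,1],[[0.678,0.515,0],0.622,1],[[0.678,0.515,0],0.622,1],[[0,0,0],0,1],[[0,0,0],0,1]]'
cat > st.py <<'E'
from rig import env
import numpy as np
np.set_printoptions(precision=4,suppress=True)
s=env.observe();R=s["tool_rot"]
print(s["time_s"],s["position"],"jaw",np.degrees(np.arctan2(R[1,2],R[0,2])),"q",s["q"],"F",s["ft_force"],"T",s["wrist_torque"],s["grip_width"])
E
python3 st.py
```

```text
time_s: 0.93
position: [0.3624, -0.3712, 0.2035]
tool_rot: [[-0.67, -0.0, 0.743], [-0.743, 0.001, -0.67], [-0.0, -1.0, -0.001]]
ft_force: [1.0, 0.7, 0.3]
grip_width: 0.0855
time_s: 1.93
position: [0.5653, -0.217, 0.2031]
tool_rot: [[-0.191, -0.001, 0.982], [-0.982, 0.0, -0.191], [-0.0, -1.0, -0.001]]
ft_force: [0.8, 0.0, -0.9]
grip_width: 0.0852
1.9333 [ 0.5653 -0.217   0.2031] jaw -11.005115866104275 q [-32.1811  27.5466  64.9539  -0.0115  87.5691 -21.1755] F [ 0.8085  0.0075 -0.8857] T [-0.0131  0.0407  0.005 ] 0.08519900939584234
```

```bash
python3 -m pendant '[[[0,-0.023,-0.85],0,1],[[0,0,-0.85],0,1],[[0,0,-0.85],0,1],[[0,0,-0.85],0,1],[[0,0,-0.85],0,1],[[0,0,-0.7],0,1],[[0,0,-0.5],0,1],[[0,0,-0.4],0,1],[[0,0,-0.2],0,1],[[0,0,-0.1],0,1],[[0,0,0],0,1],[[0,0,0],0,1]]' 40
python3 st.py
python3 - <<'E'
from h import *
p,d=env.get_image("scene"); cv2.imwrite("pics/s1.png",cv2.resize(cv2.cvtColor(p,cv2.COLOR_RGB2BGR)[120:260,120:320],None,fx=4,fy=4,interpolation=2))
E
```

```text
time_s: 2.93
position: [0.5651, -0.2189, 0.02]
tool_rot: [[-0.193, 0.001, 0.981], [-0.981, -0.001, -0.193], [0.0, -1.0, 0.001]]
ft_force: [-0.7, 0.5, -0.3]
grip_width: 0.0855
2.9333 [ 0.5651 -0.2189  0.02  ] jaw -11.114027807705245 q [-32.3514  37.6235  79.253   -0.0023  63.065  -21.2363] F [-0.7181  0.4566 -0.3202] T [ 0.0416 -0.      0.0512] 0.08553642622996835
```

View pics/s1.png

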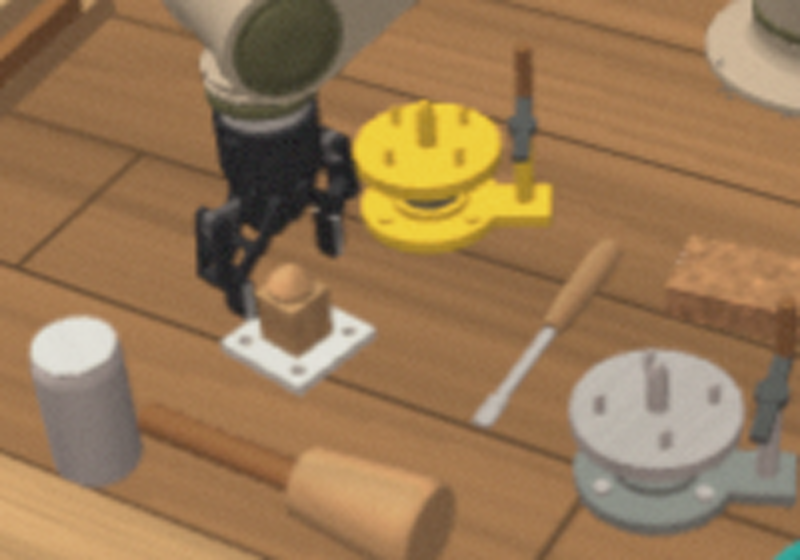

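```bash
python3 - <<'E'
from h import *
a=np.radians(-11.1);j=np.array([np.cos(a),np.sin(a),0])
c=np.array([.565,-.2189,0])
for z in(.02,.033,.05):
  for s in(-.0428,-.057,.0428,.057): print(z,s,(proj("scene",c+j*s+[0,0,z])[0]-[120,120])*4)
print((proj("scene",[.565,-.2177,.055])-[120,120])*4, env.grasp_offset)
p,d=env.get_image("top"); cv2.imwrite("pics/t1.png",cv2.resize(cv2.cvtColor(p,cv2.COLOR_RGB2BGR)[140:260,250:400],None,fx=5,fy=5,interpolation=2))
E
```

```text
0.02 -0.0428 [331.32191469 292.87865228]
0.02 -0.057 [343.74013002 283.58058587]
0.02 0.0428 [253.747896   351.04764513]
0.02 0.057 [240.42030417 361.05645127]
0.033 -0.0428 [329.82304132 279.92530619]
0.033 -0.057 [342.31839564 270.64558699]
0.033 0.0428 [251.74632212 338.00275826]
0.033 0.057 [238.32880761 347.99982099]
0.05 -0.0428 [327.84365958 262.77281628]
0.05 -0.057 [340.44098287 253.5191662 ]
0.05 0.0428 [249.10204593 320.71794618]
0.05 0.057 [235.56553063 330.69755083]
[[289.73179989 286.60521194]] 0.0187
```

View pics/t1.png

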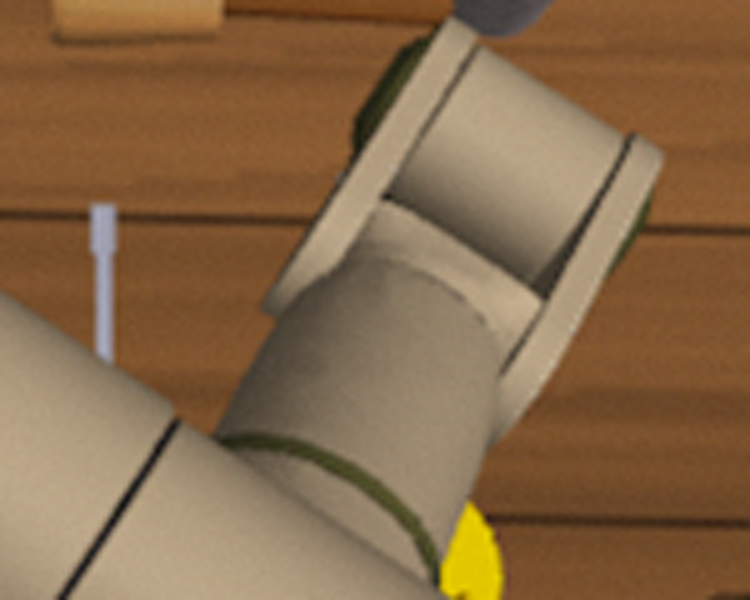

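```bash
python3 - <<'E'
from h import *
np.set_printoptions(precision=3,suppress=True)
p,d=env.get_image("scene");P=cloud("scene",d)
dark=p.max(-1)<110
m=dark&(P[...,2]>.02)&(P[...,2]<.12)&(abs(P[...,0]-.565)<.09)&(abs(P[...,1]+.218)<.06)
v,u=np.where(m);Q=P[m];a=np.radians(-11.1);al=(Q[:,:2]-[.565,-.2189])@[np.cos(a),np.sin(a)];pe=(Q[:,:2]-[.565,-.2189])@[-np.sin(a),np.cos(a)]
for lo in np.arange(.02,.1,.01):
  for sg in(1,-1):
    k=(Q[:,2]>=lo)&(Q[:,2]<lo+.01)&(al*sg>0)
    if k.sum():print(round(lo,2),sg,k.sum(),"along",np.percentile(al[k],[5,50,95]),"perp",np.percentile(pe[k],[5,50,95]))
# blank
w=(p[...,0]>p[...,2]*1.5)&(P[...,2]>.02)&(P[...,2]<.055)&(abs(P[...,0]-.565)<.04)&(abs(P[...,1]+.218)<.04)
print(P[w].mean(0),P[w].min(0),P[w].max(0))
E
```

```text
0.04 1 1 along [0.02 0.02 0.02] perp [-0.016 -0.016 -0.016]
0.05 -1 2 along [-0.045 -0.044 -0.044] perp [-0.007 -0.002  0.003]
0.06 1 1 along [0.044 0.044 0.044] perp [0.012 0.012 0.012]
0.06 -1 14 along [-0.046 -0.041 -0.039] perp [-0.009  0.001  0.012]
0.07 1 18 along [0.049 0.056 0.059] perp [-0.004  0.006  0.013]
0.07 -1 16 along [-0.047 -0.043 -0.04 ] perp [-0.009  0.005  0.014]
0.08 1 17 along [0.047 0.055 0.059] perp [-0.003  0.008  0.012]
0.08 -1 13 along [-0.047 -0.043 -0.04 ] perp [-0.008  0.004  0.013]
0.09 1 13 along [0.048 0.055 0.059] perp [0.003 0.009 0.013]
0.09 -1 24 along [-0.051 -0.043 -0.038] perp [-0.006  0.007  0.014]
[ 0.577 -0.209  0.04 ] [ 0.549 -0.24   0.02 ] [ 0.592 -0.192  0.055]
```

Laterally the fingers straddle the blank symmetrically: about ±44 mm along the jaw axis and about 0–5 mm across it. I'll close now.

```bash
python3 -m pendant '[[[0,0.03,0],0,0.6],[[0,0,0],0,0.5],[[0,0,0],0,0.4],[[0,0,0],0,0.3],[[0,0,0],0,0.2],[[0,0,0],0,0.2],[[0,0,0],0,0.2],[[0,0,0],0,0.2],[[0,0,0],0,0.2],[[0,0,0],0,0.2]]' 60
python3 st.py
python3 - <<'E'
from h import *
p,d=env.get_image("scene"); cv2.imwrite("pics/s2.png",cv2.resize(cv2.cvtColor(p,cv2.COLOR_RGB2BGR)[140:230,150:250],None,fx=6,fy=6,interpolation=2))
E
```

```text
time_s: 3.92
position: [0.5649, -0.2175, 0.0198]
tool_rot: [[-0.192, 0.0, 0.981], [-0.981, -0.0, -0.192], [0.0, -1.0, 0.0]]
ft_force: [-2.8, 0.9, 5.5]
grip_width: 0.0381
3.9167 [ 0.5649 -0.2175  0.0198] jaw -11.076920975925844 q [-32.2478  37.6101  79.336   -0.0079  63.0436 -21.1674] F [-2.8265  0.9378  5.5377] T [ 0.1153  0.3459 -0.0024] 0.03806517888202706
```

View pics/s2.png

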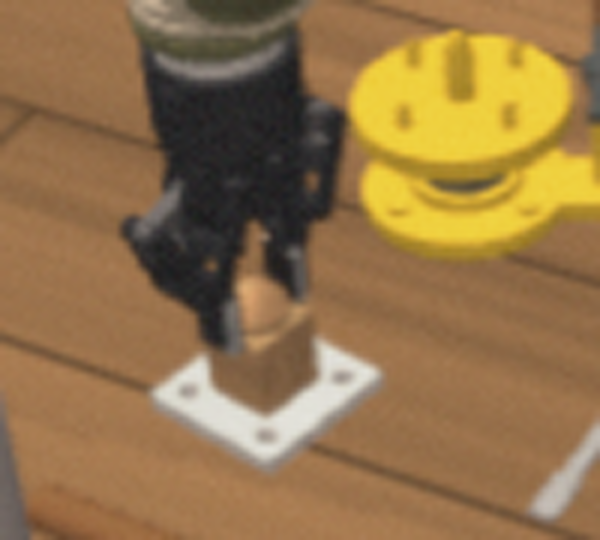

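```bash
python3 -m pendant '[[[0,0,0.1],0,0.2],[[0,0,0.3],0,0.2],[[0,0,0.6],0,0.2],[[0,0,0.7],0,0.2],[[0,0,0.7],0,0.2],[[0,0,0.7],0,0.2],[[0,0,0.6],0,0.2],[[0,0,0.5],0,0.2],[[0,0,0.4],0,0.2],[[0,0,0.2],0,0.2],[[0,0,0],0,0.2],[[0,0,0],0,0.2]]' 80
python3 st.py
python3 - <<'E'
from h import *
p,d=env.get_image("scene"); cv2.imwrite("pics/s3.png",cv2.resize(cv2.cvtColor(p,cv2.COLOR_RGB2BGR)[100:230,130:260],None,fx=5,fy=5,interpolation=2))
E
```

```text
time_s: 4.97
position: [0.5647, -0.2173, 0.1627]
tool_rot: [[-0.192, -0.001, 0.981], [-0.981, 0.001, -0.192], [-0.0, -1.0, -0.001]]
ft_force: [0.3, 0.9, -6.0]
grip_width: 0.037
4.9667 [ 0.5647 -0.2173  0.1627] jaw -11.081135705257037 q [-32.2464  29.1026  69.045    0.0017  81.9145 -21.1655] F [ 0.2865  0.8646 -5.9654] T [-0.0633  0.0254 -0.0477] 0.037030617365699764
```

View pics/s3.png

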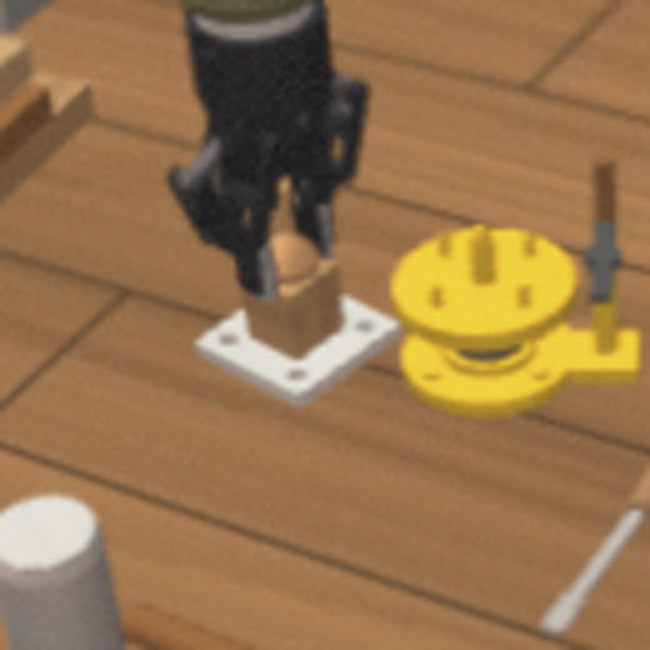

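Plate is held level at (295,350). I'm carrying it over the stand.

```bash
python3 -m pendant '[[[0.03,0.4,0],-0.02,0.2],[[0.03,0.7,0],-0.02,0.2],[[0.03,0.9,0],-0.02,0.2],[[0.03,1,0],-0.02,0.2],[[0.03,1,0],-0.02,0.2],[[0.03,1,0],-0.02,0.2],[[0.03,1,0],-0.02,0.2],[[0.03,1,0],0,0.2],[[0.03,1,0],0,0.2],[[0.03,0.9,0],0,0.2],[[0.03,0.8,0],0,0.2],[[0.03,0.5,0],0,0.2]]' 80
python3 -m pendant '[[[0,0,0],0,0.2],[[0,0,0],0,0.2],[[0,0,0],0,0.2],[[0,0,0],0,0.2]]'
python3 st.py
python3 - <<'E'
from h import *
p,d=env.get_image("scene"); cv2.imwrite("pics/s4.png",cv2.resize(cv2.cvtColor(p,cv2.COLOR_RGB2BGR)[130:260,220:350],None,fx=5,fy=5,interpolation=2))
np.save("pics/s4.npy",d)
p,d=env.get_image("top"); cv2.imwrite("pics/t4.png",cv2.resize(cv2.cvtColor(p,cv2.COLOR_RGB2BGR)[110:230,170:290],None,fx=5,fy=5,interpolation=2))
E
```

```text
time_s: 6.02
position: [0.5748, 0.0917, 0.1625]
tool_rot: [[-0.202, -0.002, 0.979], [-0.979, 0.001, -0.202], [-0.001, -1.0, -0.002]]
ft_force: [-1.1, -0.3, -5.2]
grip_width: 0.0373
time_s: 6.35
position: [0.5757, 0.0878, 0.163]
tool_rot: [[-0.205, -0.001, 0.979], [-0.979, -0.0, -0.205], [0.0, -1.0, -0.001]]
ft_force: [-0.7, 0.4, -5.1]
grip_width: 0.0373
6.35 [0.5757 0.0878 0.163 ] jaw -11.834302957871422 q [-2.9592 26.8358 72.9886 -0.0101 80.2155  8.8768] F [-0.7043  0.4379 -5.1477] T [-0.0114 -0.0306  0.0476] 0.03725530893165612
```

View pics/s4.png

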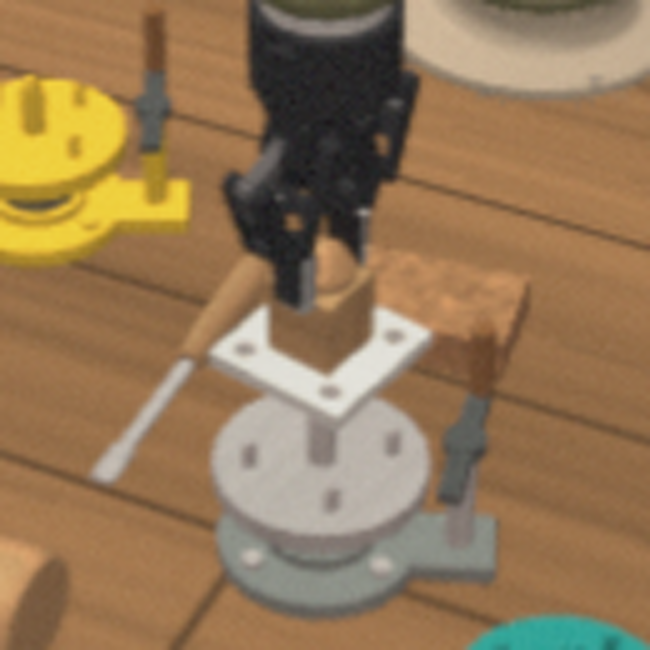

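View pics/t4.png

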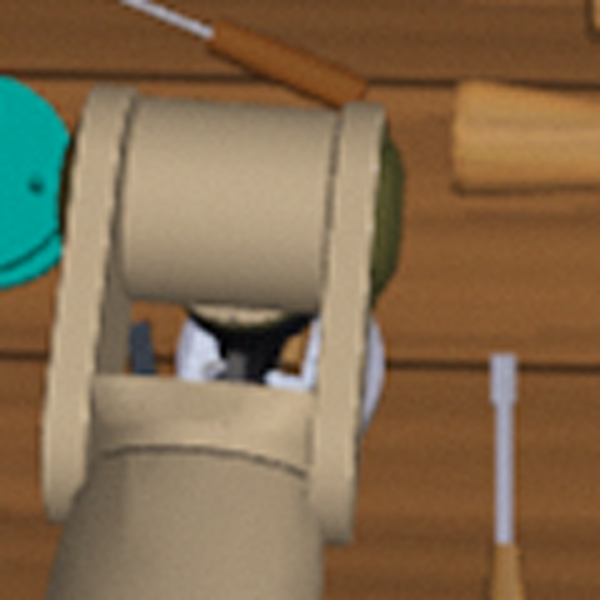

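```bash
python3 - <<'E'
from h import *
np.set_printoptions(precision=4,suppress=True)
f=lambda p:(np.array(p,float)+.5)/5-.5+[220,130]
h=ray("scene",f([(245,349),(331,391),(395,336)]),.151)
s=ray("scene",f([(249,456),(332,499),(393,443)]),.0785)
for n,q in(("h",h),("s",s)):
    e=q[2]-q[0];print(n,(q[0]+q[2])[:2]/2,np.linalg.norm(e[:2]),np.degrees(np.arctan2(e[1],e[0])),q)
P=cloud("scene",np.load("pics/s4.npy"));u=f([(290,385),(345,405),(420,338),(230,353)])
for a,b in u: print(P[int(b),int(a)])
E
```

```text
h [0.5759 0.0873] 0.07993761630757362 123.50120204007099 [[0.598  0.0539 0.151 ]
 [0.6086 0.1085 0.151 ]
 [0.5539 0.1206 0.151 ]]
s [0.5794 0.0907] 0.07930519608703666 123.47803154598921 [[0.6013 0.0577 0.0785]
 [0.6121 0.1122 0.0785]
 [0.5575 0.1238 0.0785]]
[0.6112 0.0847 0.1501]
[0.6159 0.1179 0.153 ]
[0.5492 0.1312 0.1507]
[0.6052 0.047  0.1519]
```

Plate hole and stud angles agree (123.50° against 123.48°). I'll lower the plate onto the pin's tip with a small correction, watching the force.

```bash
python3 -m pendant '[[[0.02,0.05,-0.15],0,0.2],[[0,0,-0.2],0,0.2],[[0,0,-0.2],0,0.2],[[0,0,-0.2],0,0.2],[[0,0,-0.2],0,0.2],[[0,0,-0.15],0,0.2],[[0,0,-0.1],0,0.2],[[0,0,-0.07],0,0.2],[[0,0,0],0,0.2],[[0,0,0],0,0.2]]' 80
python3 st.py
python3 - <<'E'
from h import *
p,d=env.get_image("scene"); cv2.imwrite("pics/s5.png",cv2.resize(cv2.cvtColor(p,cv2.COLOR_RGB2BGR)[150:250,230:330],None,fx=6,fy=6,interpolation=2))
E
```

```text
time_s: 7.28
position: [0.5765, 0.09, 0.1253]
tool_rot: [[-0.204, 0.0, 0.979], [-0.979, -0.0, -0.204], [-0.0, -1.0, 0.0]]
ft_force: [0.6, -0.1, -5.3]
grip_width: 0.037
7.2833 [0.5765 0.09   0.1253] jaw -11.781665144839987 q [-2.7466 28.8567 76.1226 -0.0004 75.0057  9.0352] F [ 0.6389 -0.0556 -5.2598] T [ 0.0135  0.0081 -0.0176] 0.036953093349459856
```

View pics/s5.png

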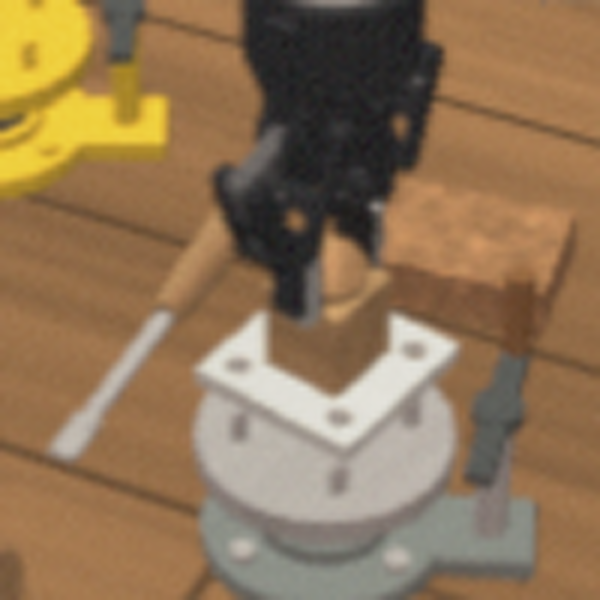

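```bash
python3 - <<'E'
from h import *
np.set_printoptions(precision=4,suppress=True)
f=lambda p:(np.array(p,float)+.5)/6-.5+[230,150]
h=ray("scene",f([(238,365),(340,417),(413,350)]),.1135)
s=ray("scene",f([(239,427),(339,481),(412,410)]),.0785)
for n,q in(("h",h),("s",s)):
    e=q[2]-q[0];print(n,(q[0]+q[2])[:2]/2,np.linalg.norm(e[:2]),np.degrees(np.arctan2(e[1],e[0])),q[:,:2])
E
```

```text
h [0.5769 0.0891] 0.07903886945554126 123.24922297159446 [[0.5986 0.056 ]
 [0.6097 0.1111]
 [0.5553 0.1221]]
s [0.5787 0.0905] 0.07957230774103569 124.13782902056172 [[0.6011 0.0576]
 [0.6132 0.113 ]
 [0.5564 0.1235]]
```

```bash
python3 -m pendant '[[[0,0,-0.05],0,0.2],[[0,0,-0.05],0,0.2],[[0,0,0],0,0.2]]' 80; python3 st.py; python3 -m pendant '[[[0,0,-0.05],0,0.2],[[0,0,-0.05],0,0.2],[[0,0,0],0,0.2]]' 80; python3 st.py
```

```text
time_s: 7.58
position: [0.5763, 0.09, 0.122]
tool_rot: [[-0.204, -0.0, 0.979], [-0.979, -0.0, -0.204], [0.0, -1.0, -0.0]]
ft_force: [0.1, 0.6, -6.2]
grip_width: 0.0373
7.5833 [0.5763 0.09   0.122 ] jaw -11.782315586311967 q [-2.7471 29.0382 76.4052 -0.0012 74.5755  9.0355] F [ 0.0646  0.593  -6.2082] T [-0.0365 -0.0141  0.0002] 0.037345876548059376
time_s: 7.83
position: [0.5762, 0.0899, 0.1188]
tool_rot: [[-0.204, -0.001, 0.979], [-0.979, -0.0, -0.204], [0.0, -1.0, -0.001]]
ft_force: [-0.2, -0.6, -5.3]
grip_width: 0.0371
7.8333 [0.5762 0.0899 0.1188] jaw -11.779696548524857 q [-2.7494 29.2173 76.6567 -0.0094 74.1728  9.0328] F [-0.1996 -0.5976 -5.3211] T [-0.0535  0.0898  0.0187] 0.03713036583189018
```

```bash
python3 -m pendant '[[[0,0,-0.05],0,0.2],[[0,0,-0.05],0,0.2],[[0,0,0],0,0.2]]' 80; python3 st.py; python3 -m pendant '[[[0,0,-0.05],0,0.2],[[0,0,-0.05],0,0.2],[[0,0,0],0,0.2]]' 80; python3 st.py;
```

```text
time_s: 8.08
position: [0.5761, 0.0899, 0.1158]
tool_rot: [[-0.204, -0.001, 0.979], [-0.979, -0.0, -0.204], [0.0, -1.0, -0.001]]
ft_force: [-2.2, -0.7, -5.1]
grip_width: 0.0373
8.0833 [0.5761 0.0899 0.1158] jaw -11.781271778157539 q [-2.7493 29.3874 76.8995 -0.007  73.7596  9.0339] F [-2.2435 -0.6608 -5.0791] T [-0.1752  0.235   0.029 ] 0.03731907172602948
time_s: 8.33
position: [0.5762, 0.09, 0.1129]
tool_rot: [[-0.204, -0.001, 0.979], [-0.979, -0.0, -0.204], [0.0, -1.0, -0.001]]
ft_force: [-1.7, -0.8, -5.4]
grip_width: 0.0372
8.3333 [0.5762 0.09   0.1129] jaw -11.780503963803694 q [-2.748  29.5598 77.132  -0.0062 73.3507  9.0343] F [-1.6716 -0.8047 -5.4084] T [-0.1631  0.4119  0.0046] 0.0372063982049382
```

The pin is pushing the plate slightly toward -x and -y, so I'll ease it about 0.7 mm that way and go on.

```bash
python3 -m pendant '[[[-0.025,-0.012,0],0,0.2],[[0,0,0],0,0.2],[[0,0,0],0,0.2]]' 80; python3 st.py; python3 -m pendant '[[[0,0,-0.05],0,0.2],[[0,0,-0.05],0,0.2],[[0,0,0],0,0.2]]' 80; python3 st.py;
```

```text
time_s: 8.58
position: [0.5759, 0.0897, 0.1133]
tool_rot: [[-0.204, 0.001, 0.979], [-0.979, 0.0, -0.204], [-0.0, -1.0, 0.001]]
ft_force: [-0.8, 0.8, -5.4]
grip_width: 0.0372
8.5833 [0.5759 0.0897 0.1133] jaw -11.78359253934092 q [-2.7858 29.4676 77.2187  0.0113 73.2697  8.9945] F [-0.7999  0.7904 -5.3688] T [-0.0128 -0.0026 -0.0348] 0.03721762928388752
time_s: 8.83
position: [0.5756, 0.0897, 0.1099]
tool_rot: [[-0.204, -0.0, 0.979], [-0.979, 0.0, -0.204], [-0.0, -1.0, -0.0]]
ft_force: [-0.5, 0.6, -5.4]
grip_width: 0.037
8.8333 [0.5756 0.0897 0.1099] jaw -11.78204290809311 q [-2.7851 29.6702 77.4919  0.0035 72.8582  8.9959] F [-0.5477  0.5697 -5.4465] T [ 0.0094 -0.05   -0.0049] 0.037030131047604
```

```bash
python3 -m pendant '[[[0,0,-0.05],0,0.2],[[0,0,-0.05],0,0.2],[[0,0,0],0,0.2]]' 80; python3 st.py; python3 -m pendant '[[[0,0,-0.04],0,0.2],[[0,0,-0.02],0,0.2],[[0,0,0],0,0.2]]' 80; python3 st.py;
```

```text
time_s: 9.08
position: [0.5755, 0.0897, 0.1069]
tool_rot: [[-0.204, -0.001, 0.979], [-0.979, 0.0, -0.204], [0.0, -1.0, -0.001]]
ft_force: [-0.1, -0.3, -5.6]
grip_width: 0.0371
9.0833 [0.5755 0.0897 0.1069] jaw -11.781357780397714 q [-2.7851 29.8478 77.7242  0.0028 72.4575  8.9954] F [-0.1014 -0.32   -5.5803] T [-0.0696  0.0151  0.0273] 0.03711328157632938
time_s: 9.33
position: [0.5756, 0.0896, 0.1053]
tool_rot: [[-0.204, -0.0, 0.979], [-0.979, 0.0, -0.204], [0.0, -1.0, -0.0]]
ft_force: [-0.1, -0.6, -4.8]
grip_width: 0.0373
9.3333 [0.5756 0.0896 0.1053] jaw -11.783417649643976 q [-2.7882 29.9382 77.8487 -0.     72.2277  8.9953] F [-0.0545 -0.6034 -4.8279] T [ 0.04   -0.0058 -0.0269] 0.03728331604477028
```

Now just above stud-tip height, so I'm using small gentle steps.

```bash
for i in 1; do python3 -m pendant '[[[0,0,-0.03],0,0.2],[[0,0,0],0,0.2]]' 80; done; python3 st.py; python3 -m pendant '[[[0,0,-0.03],0,0.2],[[0,0,0],0,0.2]]' 80; python3 st.py;python3 -m pendant '[[[0,0,-0.03],0,0.2],[[0,0,0],0,0.2]]' 80; python3 st.py
```

```text
time_s: 9.5
position: [0.5756, 0.0896, 0.1044]
tool_rot: [[-0.204, -0.0, 0.979], [-0.979, -0.0, -0.204], [0.0, -1.0, -0.0]]
ft_force: [-0.7, 0.0, -5.1]
grip_width: 0.0371
9.5 [0.5756 0.0896 0.1044] jaw -11.782209218649735 q [-2.7881 29.9946 77.9136 -0.0021 72.1     8.9947] F [-0.6742  0.0374 -5.051 ] T [ 0.0089 -0.0566 -0.0724] 0.03708992586088532
time_s: 9.67
position: [0.5756, 0.0896, 0.1035]
tool_rot: [[-0.204, -0.0, 0.979], [-0.979, 0.0, -0.204], [0.0, -1.0, -0.0]]
ft_force: [-0.1, -0.7, -5.7]
grip_width: 0.0371
9.6667 [0.5756 0.0896 0.1035] jaw -11.784182267882478 q [-2.788  30.0478 77.9863 -0.0003 71.9779  8.9962] F [-0.1367 -0.6773 -5.6512] T [-0.0026 -0.0387  0.0011] 0.03708327042345713
time_s: 9.83
position: [0.5756, 0.0896, 0.1026]
tool_rot: [[-0.204, -0.0, 0.979], [-0.979, 0.0, -0.204], [0.0, -1.0, -0.0]]
ft_force: [0.2, 0.5, -5.7]
grip_width: 0.0369
9.8333 [0.5756 0.0896 0.1026] jaw -11.782534065253564 q [-2.7883 30.104  78.0535  0.     71.8559  8.9943] F [ 0.2358  0.4699 -5.6948] T [-0.0386  0.028   0.0609] 0.03690957750833827
```

```bash
python3 -m pendant '[[[0,0,-0.04],0,0.2],[[0,0,-0.04],0,0.2],[[0,0,0],0,0.2]]' 80; python3 st.py; python3 -m pendant '[[[0,0,-0.04],0,0.2],[[0,0,-0.04],0,0.2],[[0,0,0],0,0.2]]' 80; python3 st.py;python3 -m pendant '[[[0,0,-0.04],0,0.2],[[0,0,-0.03],0,0.2],[[0,0,0],0,0.2]]' 80; python3 st.py
```

```text
time_s: 10.08
position: [0.5755, 0.0896, 0.1]
tool_rot: [[-0.204, -0.001, 0.979], [-0.979, 0.0, -0.204], [0.0, -1.0, -0.0]]
ft_force: [0.2, -0.4, -5.3]
grip_width: 0.0371
10.0833 [0.5755 0.0896 0.1   ] jaw -11.780437286088487 q [-2.7863 30.2594 78.2454 -0.0009 71.524   8.9944] F [ 0.1991 -0.3832 -5.2629] T [ 0.0252 -0.0145  0.0088] 0.03712220417566545
time_s: 10.33
position: [0.5755, 0.0896, 0.0976]
tool_rot: [[-0.204, -0.0, 0.979], [-0.979, 0.0, -0.204], [0.0, -1.0, -0.0]]
ft_force: [-0.2, -0.7, -5.7]
grip_width: 0.0373
10.3333 [0.5755 0.0896 0.0976] jaw -11.781986029399418 q [-2.786  30.406  78.4217  0.0004 71.2003  8.9959] F [-0.2007 -0.6944 -5.7119] T [-0.0405  0.0048 -0.0035] 0.03734720878466248
time_s: 10.58
position: [0.5756, 0.0896, 0.0956]
tool_rot: [[-0.204, -0.0, 0.979], [-0.979, 0.0, -0.204], [0.0, -1.0, -0.0]]
ft_force: [-0.8, -0.1, -4.8]
grip_width: 0.0372
10.5833 [0.5756 0.0896 0.0956] jaw -11.781653046097484 q [-2.7883 30.5316 78.5699 -0.0004 70.9206  8.9935] F [-0.7875 -0.108  -4.7509] T [-0.0193 -0.0273 -0.0117] 0.03720943050798387
```

```bash
python3 -m pendant '[[[0,0,-0.04],0,0.2],[[0,0,-0.04],0,0.2],[[0,0,0],0,0.2]]' 80; python3 st.py; python3 -m pendant '[[[0,0,-0.04],0,0.2],[[0,0,-0.03],0,0.2],[[0,0,0],0,0.2]]' 80; python3 st.py;python3 -m pendant '[[[0,0,-0.03],0,0.2],[[0,0,0],0,0.2]]' 80; python3 st.py
```

```text
time_s: 10.83
position: [0.5755, 0.0896, 0.0931]
tool_rot: [[-0.204, -0.0, 0.979], [-0.979, 0.0, -0.204], [0.0, -1.0, -0.0]]
ft_force: [0.5, 0.4, -5.6]
grip_width: 0.0374
10.8333 [0.5755 0.0896 0.0931] jaw -11.781548515937478 q [-2.7877 30.6842 78.7503  0.0006 70.5928  8.9937] F [ 0.5285  0.4401 -5.5922] T [0.0062 0.0144 0.0378] 0.037435977683758614
time_s: 11.08
position: [0.5756, 0.0896, 0.0911]
tool_rot: [[-0.204, -0.0, 0.979], [-0.979, 0.0, -0.204], [0.0, -1.0, -0.0]]
ft_force: [1.4, -1.1, -4.9]
grip_width: 0.037
11.0833 [0.5756 0.0896 0.0911] jaw -11.783840474727587 q [-2.7891 30.8133 78.8997  0.0001 70.3074  8.9947] F [ 1.4471 -1.1374 -4.9418] T [-0.0589  0.0282  0.0098] 0.03699552603506557
time_s: 11.25
position: [0.5756, 0.0896, 0.0903]
tool_rot: [[-0.204, -0.0, 0.979], [-0.979, 0.0, -0.204], [0.0, -1.0, -0.0]]
ft_force: [-0.7, 0.3, -4.9]
grip_width: 0.0374
11.25 [0.5756 0.0896 0.0903] jaw -11.779689931961634 q [-2.7859 30.8655 78.9574 -0.0004 70.189   8.9939] F [-0.7038  0.3199 -4.9369] T [-0.0097  0.0127 -0.0202] 0.03736525307371038
```

```bash
python3 -m pendant '[[[0,0,-0.02],0,0.2],[[0,0,0],0,0.2]]' 80; python3 st.py|cut -c1-150; python3 -m pendant '[[[0,0,-0.02],0,0.2],[[0,0,0],0,0.2]]' 80; python3 - <<'E'
from h import *
p,d=env.get_image("scene"); cv2.imwrite("pics/s6.png",cv2.resize(cv2.cvtColor(p,cv2.COLOR_RGB2BGR)[150:250,230:330],None,fx=6,fy=6,interpolation=2))
E
```

```text
time_s: 11.42
position: [0.5757, 0.0897, 0.0901]
tool_rot: [[-0.204, 0.0, 0.979], [-0.979, 0.0, -0.204], [-0.0, -1.0, 0.0]]
ft_force: [-1.1, 0.1, -2.4]
grip_width: 0.0373
11.4167 [0.5757 0.0897 0.0901] jaw -11.777562981255894 q [-2.783  30.8728 78.9781  0.0015 70.136   8.9941] F [-1.1492  0.0654 -2.3821] T [ 0.0179  0.1
time_s: 11.58
position: [0.5757, 0.0897, 0.09]
tool_rot: [[-0.204, 0.001, 0.979], [-0.979, 0.0, -0.204], [-0.0, -1.0, 0.001]]
ft_force: [-3.5, 1.0, 3.9]
grip_width: 0.037
```

View pics/s6.png

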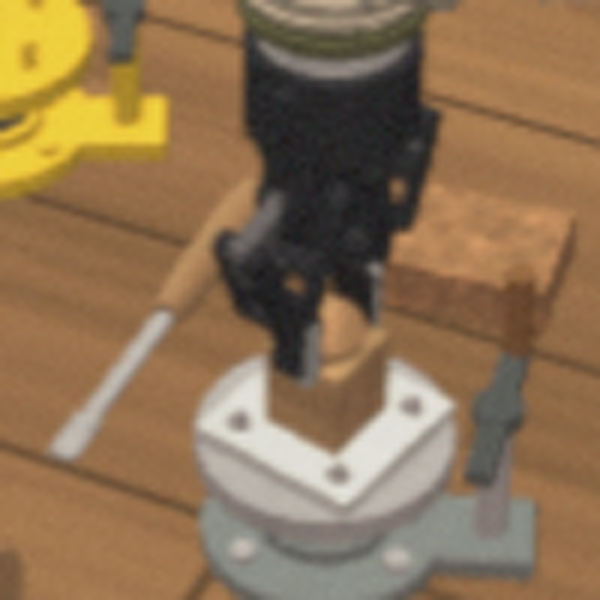

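The plate sits flat on the head, with stud tips visible in the holes at (238,420), (338,473) and (411,405). Contact came at exactly the expected height, with about 9 N of load. I'll release and lift.

```bash
python3 -m pendant '[[[0,0,0.01],0,0.5],[[0,0,0],0,0.6],[[0,0,0],0,0.75],[[0,0,0],0,0.75],[[0,0,0],0,0.75],[[0,0,0],0,0.75],[[0,0,0.2],0,0.75],[[0,0,0.5],0,0.75],[[0,0,0.8],0,0.75],[[0,0,0.9],0,0.75],[[0,0,0.8],0,0.75],[[0,0,0.6],0,0.75]]'; python3 -m pendant '[[[-0.6,0,0.6],0,0.75],[[-0.8,0,0.4],0,0.75],[[-0.9,0,0],0,0.75],[[-0.9,0,0],0,0.75],[[-0.7,0,0],0,0.4],[[-0.5,0,0],0,0.4],[[0,0,0],0,0.4]]';python3 st.py
python3 - <<'E'
from h import *
for n in("scene","top"):
    p,d=env.get_image(n);np.save(f"pics/{n}7.npy",d);cv2.imwrite(f"pics/{n}7f.png",cv2.cvtColor(p,cv2.COLOR_RGB2BGR))
a=cv2.imread("pics/scene7f.png")[150:250,230:330];cv2.imwrite("pics/s7.png",cv2.resize(a,None,fx=6,fy=6,interpolation=2))
a=cv2.imread("pics/top7f.png")[130:230,175:275];cv2.imwrite("pics/t7.png",cv2.resize(a,None,fx=6,fy=6,interpolation=2))
E
```

```text
time_s: 12.63
position: [0.576, 0.0896, 0.2063]
tool_rot: [[-0.204, 0.003, 0.979], [-0.979, -0.0, -0.204], [-0.0, -1.0, 0.003]]
ft_force: [-0.1, -0.2, -0.8]
grip_width: 0.0644
time_s: 13.22
position: [0.4415, 0.0899, 0.2345]
tool_rot: [[-0.204, 0.001, 0.979], [-0.979, -0.0, -0.204], [-0.0, -1.0, 0.001]]
ft_force: [1.2, -0.2, 0.0]
grip_width: 0.0341
13.2167 [0.4415 0.0899 0.2345] jaw -11.760520384646053 q [-3.6098 10.3574 85.6163 -0.0008 83.9902  8.1508] F [ 1.232  -0.2242  0.0332] T [ 0.0401 -0.0472 -0.0274] 0.03412639267871708
```

View pics/s7.png

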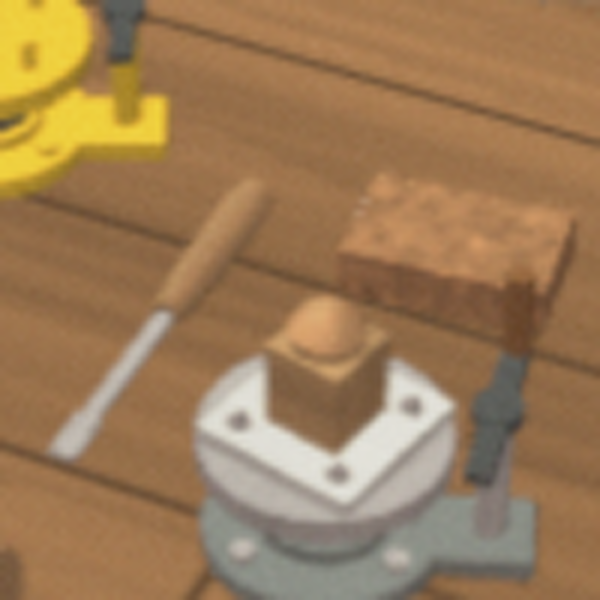

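View pics/t7.png

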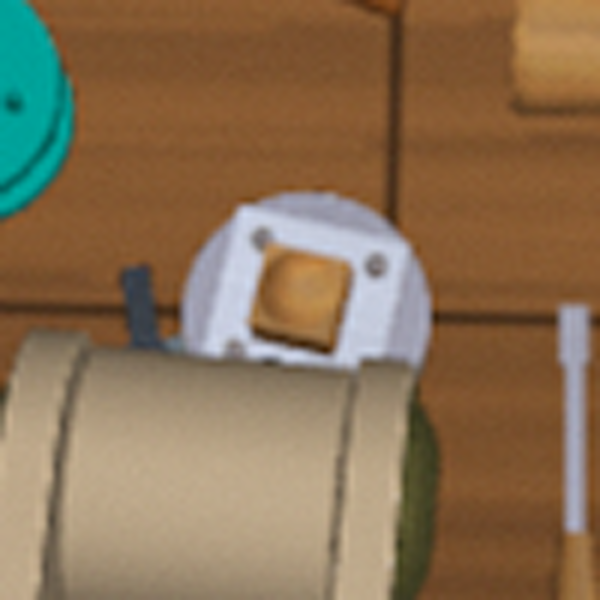

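```bash
python3 - <<'E'
from h import *
np.set_printoptions(precision=4,suppress=True)
f=lambda p:(np.array(p,float)+.5)/6-.5+[230,150]
print("handle top",ray("scene",f([(520,272)]),.1365),"bottom",ray("scene",f([(514,348)]),.0905),"hub",ray("scene",f([(497,408)]),.087))
P=cloud("scene",np.load("pics/scene7.npy"))
for a,b in f([(240,395),(270,440),(340,495),(430,405),(300,455)]): print(P[int(round(b)),int(round(a))])
c=ray("top",(np.array([(262,238),(376,264)])+.5)/6-.5+[175,130],.08);e=c[1]-c[0];print(c,np.linalg.norm(e))
# bar tip top
print("tip",ray("top",(np.array([(135,268)])+.5)/6-.5+[175,130],.0905))
Q=P[(P[...,2]>.095)&(P[...,2]<.14)&(abs(P[...,0]-.51)<.03)&(abs(P[...,1]-.15)<.03)];print(len(Q),Q.mean(0),Q.min(0),Q.max(0))
E
```

```text
handle top [[0.5098 0.154  0.1365]] bottom [[0.5094 0.1538 0.0905]] hub [[0.547  0.1609 0.087 ]]
[0.5811 0.0496 0.0801]
[0.602  0.0749 0.078 ]
[0.6223 0.1169 0.0798]
[0.5488 0.1284 0.0776]
[0.6018 0.0897 0.0765]
[[0.6094 0.1109 0.08  ]
 [0.598  0.0559 0.08  ]] 0.05620215482180072
tip [[0.5915 0.1699 0.0905]]
65 [0.5133 0.1554 0.1188] [0.5023 0.1472 0.0953] [0.519  0.1617 0.137 ]
```

Plate top reads about 0.078–0.080 m (0.080 expected), so it is home. The handle is at (0.509, 0.1535) in both cameras and the pivot at (0.5474, 0.1614). Next I straddle the handle with the jaws along its path.

```bash
python3 -m pendant '[[[0.094,0.088,0],0.947,0.5],[[0.094,0.088,0],0.947,0.5],[[0.094,0.088,0],0.947,0.5],[[0.094,0.088,0],0.947,0.5],[[0.094,0.088,0],0.947,0.5],[[0.094,0.088,0],0.947,0.5],[[0.094,0.088,0],0.947,0.5],[[0.094,0.088,0],0.947,0.5],[[0.094,0.088,0],0.947,0.5],[[0.094,0.088,0],0.947,0.5],[[0.094,0.088,0],0.947,0.5],[[0.094,0.088,0],0.947,0.5]]'
python3 -m pendant '[[[0.094,0.088,0],0.947,0.5],[[0.094,0.088,0],0.947,0.5],[[0.094,0.088,0],0.947,0.5],[[0.094,0.088,0],0.947,0.5],[[0.094,0.088,0],0.947,0.5],[[0.094,0.088,0],0.947,0.5],[[0.094,0.088,0],0.947,0.5],[[0.094,0.088,0],0.947,0.5],[[0.094,0.088,0],0.947,0.5],[[0.094,0.088,0],0.947,0.5],[[0.094,0.088,0],0.947,0.5],[[0.094,0.088,0],0.947,0.5]]'
python3 -m pendant '[[[0,0,0],0,0.5],[[0,0,0],0,0.5],[[0,0,0],0,0.5]]'
python3 st.py
```

```text
time_s: 14.32
position: [0.4788, 0.1214, 0.2333]
tool_rot: [[0.71, -0.0, 0.704], [-0.704, 0.0, 0.71], [-0.0, -1.0, 0.0]]
ft_force: [0.4, 0.1, -0.2]
grip_width: 0.0426
time_s: 15.32
position: [0.5126, 0.1531, 0.2332]
tool_rot: [[0.978, -0.0, -0.209], [0.209, 0.0, 0.978], [-0.0, -1.0, 0.0]]
ft_force: [0.6, 0.7, 0.1]
grip_width: 0.0425
time_s: 15.57
position: [0.5117, 0.1529, 0.2333]
tool_rot: [[0.979, -0.0, -0.203], [0.203, -0.0, 0.979], [-0.0, -1.0, -0.0]]
ft_force: [0.3, -0.3, -0.1]
grip_width: 0.0427
15.5667 [0.5117 0.1529 0.2333] jaw 101.71943150742798 q [  3.9266  19.0667  73.6302  -0.0019  87.3138 -97.7928] F [ 0.3054 -0.2531 -0.0759] T [0.0267 0.0297 0.0024] 0.042658271190121735
```

```bash
python3 -m pendant '[[[-0.09,0.02,-0.3],0,0.5],[[0,0,-0.6],0,0.5],[[0,0,-0.6],0,0.5],[[0,0,-0.6],0,0.5],[[0,0,-0.4],0,0.5],[[0,0,-0.3],0,0.5],[[0,0,0],0,0.5],[[0,0,0],0,0.5]]'
python3 st.py
python3 - <<'E'
from h import *
p,d=env.get_image("scene"); cv2.imwrite("pics/s8.png",cv2.resize(cv2.cvtColor(p,cv2.COLOR_RGB2BGR)[120:250,250:380],None,fx=5,fy=5,interpolation=2))
E
```

```text
time_s: 16.23
position: [0.5088, 0.1535, 0.1497]
tool_rot: [[0.979, -0.0, -0.205], [0.205, -0.0, 0.979], [-0.0, -1.0, -0.0]]
ft_force: [-0.2, -0.6, -0.8]
grip_width: 0.0424
16.2333 [0.5088 0.1535 0.1497] jaw 101.81050256899827 q [  4.0162  22.6283  82.5255  -0.0013  74.8464 -97.794 ] F [-0.1573 -0.5773 -0.8025] T [0.0343 0.0094 0.0218] 0.04242808274517058
```

View pics/s8.png

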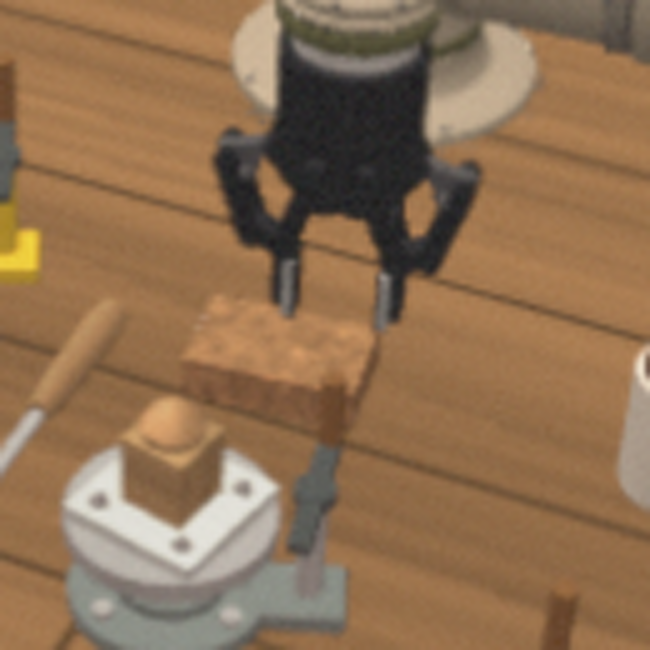

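```bash
python3 -m pendant '[[[0,0,-0.3],0,0.5],[[0,0,-0.4],0,0.5],[[0,0,-0.4],0,0.5],[[0,0,-0.3],0,0.5],[[0,0,-0.15],0,0.5],[[0,0,0],0,0.5],[[0,0,0],0,0.5]]'
python3 st.py
python3 - <<'E'
from h import *
p,d=env.get_image("scene"); cv2.imwrite("pics/s9.png",cv2.resize(cv2.cvtColor(p,cv2.COLOR_RGB2BGR)[120:250,250:380],None,fx=5,fy=5,interpolation=2))
E
```

```text
time_s: 16.87
position: [0.5089, 0.1536, 0.1033]
tool_rot: [[0.979, 0.0, -0.205], [0.205, 0.0, 0.979], [0.0, -1.0, -0.0]]
ft_force: [0.4, -0.3, -0.4]
grip_width: 0.0425
16.8667 [0.5089 0.1536 0.1033] jaw 101.85844160703348 q [  4.0265  25.5128  86.4194  -0.0012  68.0441 -97.8315] F [ 0.3641 -0.2862 -0.4201] T [ 0.0286  0.0358 -0.0054] 0.04251544011874437
```

View pics/s9.png

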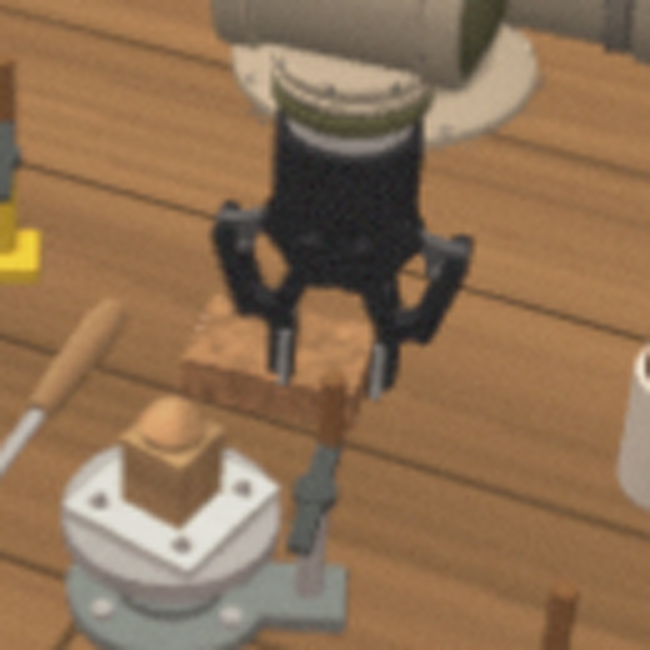

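```bash
python3 - <<'E'
from h import *
a=np.radians(101.8);j=np.array([np.cos(a),np.sin(a),0])
for z in(.103,.11,.12,.13):
  print(z,[((proj("scene",np.array([.509,.1536,z])+j*s)[0]-[250,120])*5).round() for s in(-.024,.024)])
E
```

```text
0.103 [array([285., 413.]), array([371., 427.])]
0.11 [array([285., 404.]), array([372., 418.])]
0.12 [array([286., 390.]), array([373., 404.])]
0.13 [array([287., 376.]), array([374., 390.])]
```

```bash
python3 - <<'E'
from h import *
np.set_printoptions(precision=3,suppress=True)
p,d=env.get_image("scene");P=cloud("scene",d)
for a,b in[(283,345),(283,360),(283,370),(283,378),(283,386),(380,360),(380,375),(378,385),(378,392),(378,398),(332,392),(332,410),(332,430)]:
    print(a,b,P[int(120+b/5),int(250+a/5)],p[int(120+b/5),int(250+a/5)])
E
```

```text
283 345 [0.528 0.131 0.163] [108 103  98]
283 360 [0.525 0.13  0.15 ] [110 105 103]
283 370 [0.525 0.13  0.143] [117 108 103]
283 378 [0.527 0.131 0.14 ] [128 115 108]
283 386 [0.402 0.084 0.022] [132  94  69]
380 360 [0.514 0.182 0.16 ] [95 91 89]
380 375 [0.51  0.182 0.146] [79 75 73]
378 385 [0.517 0.182 0.145] [120 115 110]
378 392 [0.517 0.182 0.142] [122 115 109]
378 398 [0.516 0.182 0.137] [130 113 100]
332 392 [0.514 0.155 0.129] [108  73  46]
332 410 [0.515 0.157 0.116] [103  68  43]
332 430 [0.514 0.157 0.101] [105  71  46]
```

Tips measure about 0.13 m, higher than the TCP reading suggests and overlapping the handle by only ~8 mm. The fingers straddle the bar clear of everything, so I'll go 15 mm lower, slowly.

```bash
python3 -m pendant '[[[0,0,-0.1],0,0.5],[[0,0,-0.1],0,0.5],[[0,0,-0.1],0,0.5],[[0,0,0],0,0.5]]'; python3 -m pendant '[[[0,0,-0.1],0,0.5],[[0,0,-0.1],0,0.5],[[0,0,0],0,0.5],[[0,0,0],0,0.5]]'
python3 - <<'E'
from h import *
p,d=env.get_image("scene"); cv2.imwrite("pics/s10.png",cv2.resize(cv2.cvtColor(p,cv2.COLOR_RGB2BGR)[120:250,250:380],None,fx=5,fy=5,interpolation=2))
E
```

```text
time_s: 17.3
position: [0.5083, 0.1536, 0.0934]
tool_rot: [[0.979, -0.001, -0.205], [0.205, -0.0, 0.979], [-0.001, -1.0, 0.0]]
ft_force: [0.2, 0.3, 0.1]
grip_width: 0.0426
time_s: 17.63
position: [0.5086, 0.1536, 0.0878]
tool_rot: [[0.979, -0.0, -0.205], [0.205, -0.0, 0.979], [-0.0, -1.0, 0.0]]
ft_force: [0.4, -0.4, -0.1]
grip_width: 0.0427
```

View pics/s10.png

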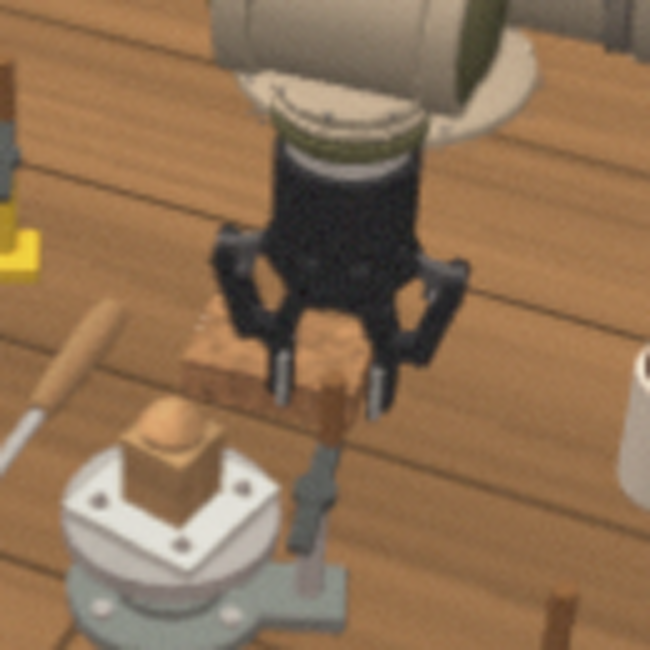

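```bash
python3 -m pendant '[[[0,0,0],0,0.3],[[0,0,0],0,0.3],[[0,0,0],0,0.3],[[0,0,0],0,0.3]]' 20; python3 st.py; python3 - <<'E'
import numpy as np
p=np.array([.5474,.1614]);r=.0395
A=np.radians(np.arange(191.8,95,-4))
c=p+r*np.c_[np.cos(A),np.sin(A)]
print(c[0],np.round(np.diff(c,axis=0)/.03,2).tolist())
E
```

```text
time_s: 18.02
position: [0.5087, 0.1536, 0.0881]
tool_rot: [[0.979, 0.0, -0.206], [0.206, 0.0, 0.979], [0.0, -1.0, -0.0]]
ft_force: [0.1, -0.1, 0.1]
grip_width: 0.0257
18.0167 [0.5087 0.1536 0.0881] jaw 101.86006870591473 q [  4.0258  26.5571  87.5751   0.0003  65.8579 -97.8343] F [ 0.1199 -0.0595  0.0513] T [0.0473 0.018  0.0032] 0.025711904640216107
[0.50873474 0.15332241] [[-0.02, 0.09], [-0.01, 0.09], [-0.0, 0.09], [0.0, 0.09], [0.01, 0.09], [0.02, 0.09], [0.02, 0.09], [0.03, 0.09], [0.03, 0.09], [0.04, 0.08], [0.05, 0.08], [0.05, 0.08], [0.06, 0.07], [0.06, 0.07], [0.07, 0.06], [0.07, 0.06], [0.07, 0.05], [0.08, 0.05], [0.08, 0.04], [0.08, 0.04], [0.09, 0.03], [0.09, 0.03], [0.09, 0.02], [0.09, 0.01]]
```

Each row is 4° of arc (turn -0.8). First half:

```bash
python3 -m pendant '[[[-0.02,0.09,0],-0.8,0.3],[[-0.01,0.09,0],-0.8,0.3],[[0,0.09,0],-0.8,0.3],[[0,0.09,0],-0.8,0.3],[[0.01,0.09,0],-0.8,0.3],[[0.02,0.09,0],-0.8,0.3]]'; python3 st.py;  python3 -m pendant '[[[0.02,0.09,0],-0.8,0.3],[[0.03,0.09,0],-0.8,0.3],[[0.03,0.09,0],-0.8,0.3],[[0.04,0.08,0],-0.8,0.3],[[0.05,0.08,0],-0.8,0.3],[[0.05,0.08,0],-0.8,0.3]]'; python3 st.py
python3 - <<'E'
from h import *
p,d=env.get_image("scene"); cv2.imwrite("pics/s11.png",cv2.resize(cv2.cvtColor(p,cv2.COLOR_RGB2BGR)[120:250,250:380],None,fx=5,fy=5,interpolation=2))
E
```

```text
time_s: 18.52
position: [0.5085, 0.1693, 0.088]
tool_rot: [[0.977, -0.0, 0.214], [-0.214, -0.001, 0.977], [-0.0, -1.0, -0.001]]
ft_force: [-1.7, -3.8, 1.0]
grip_width: 0.0254
18.5167 [0.5085 0.1693 0.088 ] jaw 77.66237774576415 q [  5.7878  26.9793  86.8005  -0.0698  66.2524 -71.8464] F [-1.6922 -3.8156  1.0235] T [-0.5508  0.2126 -0.036 ] 0.02542259452621959
time_s: 19.02
position: [0.5146, 0.1847, 0.088]
tool_rot: [[0.806, -0.002, 0.593], [-0.593, -0.001, 0.806], [-0.001, -1.0, -0.002]]
ft_force: [-3.5, -2.1, 2.0]
grip_width: 0.0257
19.0167 [0.5146 0.1847 0.088 ] jaw 53.66154938143246 q [  7.3594  27.9403  85.0022  -0.0509  67.1579 -46.2823] F [-3.4501 -2.0856  2.0122] T [-0.4645  0.448  -0.042 ] 0.025668495947346083
```

View pics/s11.png

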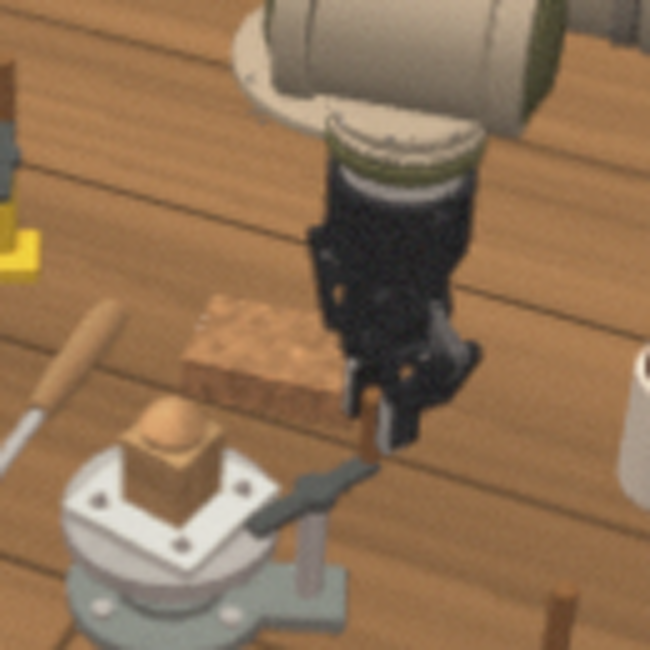

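The latch is turning: the handle is held at (370,420) and the bar is going over the plate, with about 4 N of force.

```bash
python3 -m pendant '[[[0.06,0.07,0],-0.8,0.3],[[0.06,0.07,0],-0.8,0.3],[[0.07,0.06,0],-0.8,0.3],[[0.07,0.06,0],-0.8,0.3],[[0.07,0.05,0],-0.8,0.3],[[0.08,0.05,0],-0.8,0.3]]'; python3 -m pendant '[[[0.08,0.04,0],-0.8,0.3],[[0.08,0.04,0],-0.8,0.3],[[0,0,0],0,0.3]]'; python3 st.py
python3 - <<'E'
from h import *
p,d=env.get_image("scene"); cv2.imwrite("pics/s12.png",cv2.resize(cv2.cvtColor(p,cv2.COLOR_RGB2BGR)[120:250,250:380],None,fx=5,fy=5,interpolation=2))
E
```

```text
time_s: 19.57
position: [0.5265, 0.1959, 0.0879]
tool_rot: [[0.496, -0.003, 0.868], [-0.868, -0.0, 0.496], [-0.001, -1.0, -0.002]]
ft_force: [-4.6, 0.5, 3.9]
grip_width: 0.0254
time_s: 19.82
position: [0.5318, 0.1986, 0.0879]
tool_rot: [[0.372, -0.002, 0.928], [-0.928, 0.0, 0.372], [-0.001, -1.0, -0.001]]
ft_force: [-3.0, 0.1, 1.0]
grip_width: 0.0253
19.8167 [0.5318 0.1986 0.0879] jaw 21.81146063126273 q [  8.5146  29.7409  81.5881   0.0356  68.7539 -13.3097] F [-2.972   0.0762  0.9865] T [ 0.1275  0.4677 -0.0059] 0.025301810757440635
```

View pics/s12.png

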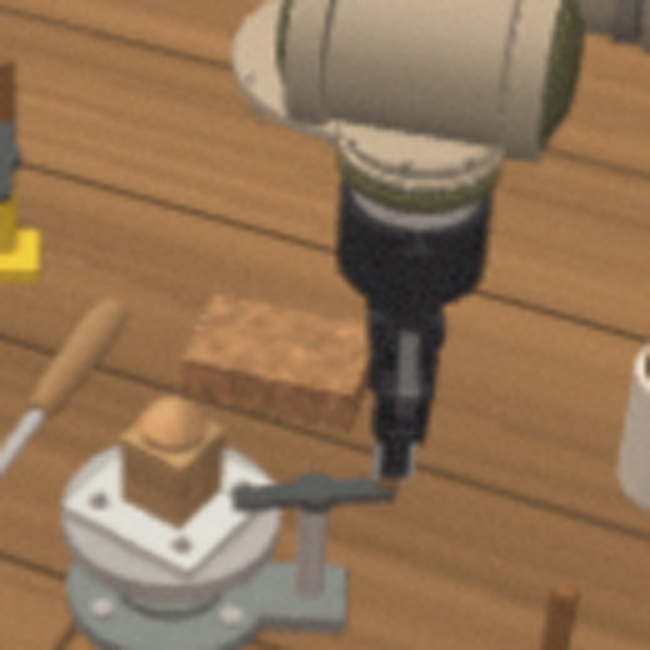

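```bash
python3 -m pendant '[[[0.09,0.03,0],-0.4,0.3],[[0,0,0],0,0.3]]'; python3 -m pendant '[[[0.09,0.03,0],-0.4,0.3],[[0,0,0],0,0.3]]'; python3 -m pendant '[[[0.05,0.01,0],0,0.3],[[0,0,0],0,0.3]]'; python3 st.py
```

```text
time_s: 20.03
position: [0.5344, 0.1994, 0.0878]
tool_rot: [[0.341, -0.002, 0.94], [-0.94, 0.0, 0.341], [-0.001, -1.0, -0.001]]
ft_force: [-3.3, 0.2, 0.7]
grip_width: 0.0256
time_s: 20.2
position: [0.5372, 0.2003, 0.0877]
tool_rot: [[0.309, -0.001, 0.951], [-0.951, 0.0, 0.309], [-0.001, -1.0, -0.001]]
ft_force: [-3.8, 2.4, 0.1]
grip_width: 0.0256
time_s: 20.37
position: [0.5388, 0.2005, 0.0878]
tool_rot: [[0.31, -0.001, 0.951], [-0.951, 0.0, 0.31], [-0.0, -1.0, -0.001]]
ft_force: [-4.6, 1.8, 0.2]
grip_width: 0.0253
20.3667 [0.5388 0.2005 0.0878] jaw 18.030212434427273 q [ 8.6049 30.3702 80.4039  0.0167 69.2791 -9.4312] F [-4.5763  1.7911  0.2271] T [ 0.231   0.6653 -0.0638] 0.025317760021345195
```

```bash
python3 -m pendant '[[[0.04,0.01,0],0,0.3],[[0,0,0],0,0.3]]'; python3 -m pendant '[[[0.04,0.01,0],0,0.3],[[0,0,0],0,0.3]]'; python3 st.py
```

```text
time_s: 20.53
position: [0.5391, 0.2005, 0.0877]
tool_rot: [[0.309, -0.003, 0.951], [-0.951, -0.0, 0.309], [-0.001, -1.0, -0.003]]
ft_force: [-7.6, -0.3, 1.6]
grip_width: 0.0257
time_s: 20.7
position: [0.5391, 0.2006, 0.0876]
tool_rot: [[0.309, -0.006, 0.951], [-0.951, -0.001, 0.309], [-0.001, -1.0, -0.006]]
ft_force: [-12.5, -1.2, 4.0]
grip_width: 0.0256
20.7 [0.5391 0.2006 0.0876] jaw 18.00730232888525 q [ 8.6292 30.5372 80.1112 -0.0227 69.6982 -9.37  ] F [-12.4973  -1.1929   3.9713] T [-0.177  2.15  -0.033] 0.02556670063842593
```

Force climbs to about 12 N with no further motion, so the latch is on its stop. I'll centre the fingers around the handle and lift straight off.

```bash
python3 -m pendant '[[[-0.12,-0.03,0],0,0.3],[[-0.12,-0.03,0],0,0.3],[[0,0,0],0,0.4],[[0,0,0],0,0.4],[[0,0,0.3],0,0.4],[[0,0,0.5],0,0.4],[[0,0,0.8],0,0.4],[[0,0,0.9],0,0.4],[[0,0,0.9],0,0.4],[[0,0,0.7],0,0.4],[[0,0,0.4],0,0.4],[[0,0,0],0,0.4]]'; python3 -m pendant '[[[-0.8,0.3,0.2],0,0.4],[[-0.9,0.4,0],0,0.4],[[-0.9,0.5,0],0,0.4],[[-0.9,0.5,0],0,0.4],[[-0.8,0.5,0],0,0.4],[[-0.8,0.5,0],0,0.4],[[-0.5,0.5,0],0,0.4],[[0,0,0],0,0.4],[[0,0,0],0,0.4]]'; python3 st.py
python3 - <<'E'
from h import *
for n in("scene","top"):
    p,d=env.get_image(n);np.save(f"pics/{n}9.npy",d);cv2.imwrite(f"pics/{n}9f.png",cv2.cvtColor(p,cv2.COLOR_RGB2BGR))
    cv2.imwrite(f"pics/{n}9b.png",cv2.resize(cv2.imread(f"pics/{n}9f.png"),(800,600),interpolation=2))
a=cv2.imread("pics/top9f.png")[150:220,185:255];cv2.imwrite("pics/t9.png",cv2.resize(a,None,fx=8,fy=8,interpolation=2))
E
```

```text
time_s: 21.7
position: [0.5358, 0.1993, 0.2267]
tool_rot: [[0.307, 0.007, 0.952], [-0.952, 0.001, 0.307], [0.001, -1.0, 0.007]]
ft_force: [0.6, -0.0, 0.5]
grip_width: 0.034
time_s: 22.45
position: [0.366, 0.2955, 0.2288]
tool_rot: [[0.309, -0.0, 0.951], [-0.951, -0.0, 0.309], [0.0, -1.0, -0.0]]
ft_force: [0.5, -0.3, 0.6]
grip_width: 0.0343
22.45 [0.366  0.2955 0.2288] jaw 17.973888188672333 q [24.459  12.685  83.5226 -0.0133 83.8041  6.4865] F [ 0.4929 -0.2509  0.6036] T [0.0577 0.0061 0.0318] 0.034318814227694006
```

View pics/t9.png

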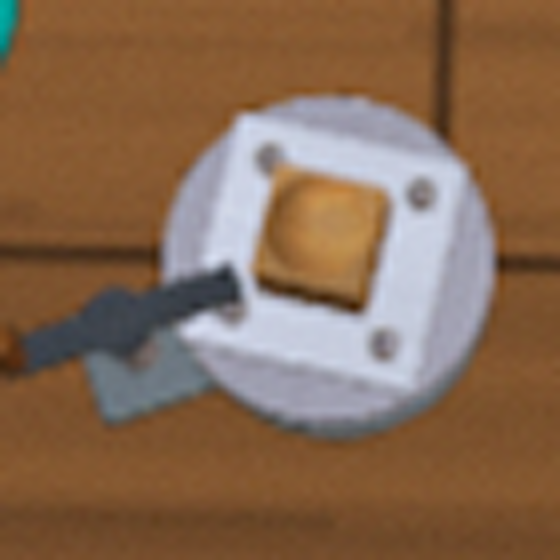

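View pics/scene9b.png

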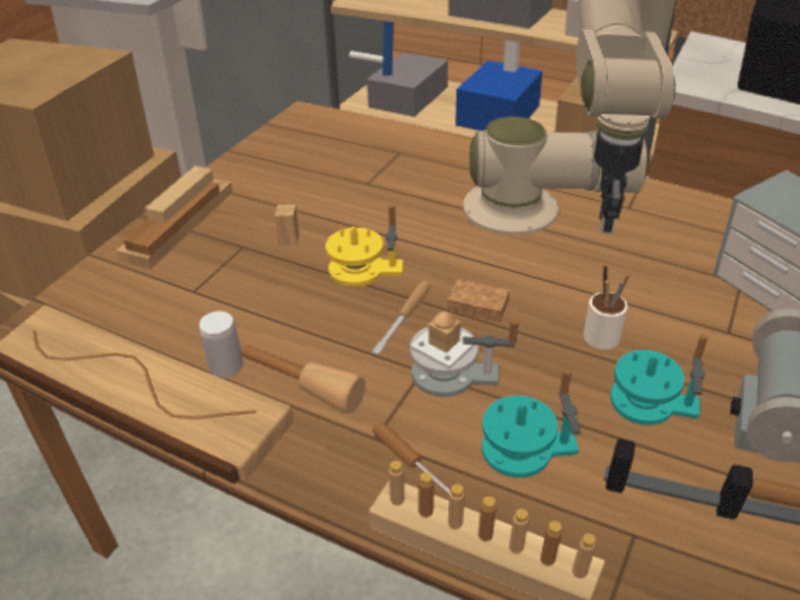

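```bash
python3 - <<'E'
from h import *
r=ray("top",(np.array([(232,284),(118,320),(26,354)])+.5)/8-.5+[185,150],.0905)
e=r[0]-r[1];print(r,np.degrees(np.arctan2(e[1],e[0]))+180, np.degrees(np.arctan2(*(np.array([.1614-.0893,.5474-.5757])))))
env.close_job()
E
```

```text
[[0.56135384 0.12183795 0.0905    ]
 [0.54749931 0.16176409 0.0905    ]
 [0.53458149 0.1938242  0.0905    ]] 109.13697591838262 111.4305237420435
the job is handed in; nothing more can be done
```

The blank is mounted on the grey stand and the latch is closed on its stop; I handed the job in at about 22.5 s.

- **Mounting:** I gripped the blank, carried it over the stand and lowered it over the pin and studs. One correction of about 0.7 mm was needed when the pin pushed lightly on the plate. The plate met the head at exactly the expected height, and I let go at about 9 N of load.
- **Latch:** I pushed the handle round with the fingers on either side of it. At the end it stopped moving and the force rose to about 12 N, so it was on its stop. I then lifted clear.

**Last checks:**
- After release, before the latch was closed, the plate's top read 0.077–0.080 m at five spots, against 0.080 m when fully home. The lower readings are depth noise or points near the blank.
- In the last pictures the plate is flat, with the studs in the three holes left uncovered and the bar over the fourth.
- The handle's direction measures about 109°, against 111° expected at the stop. That is within measuring error and corresponds to about 1.57 rad.
- By eye, none of the other things on the bench had moved, and the wrist force was near zero.

**One disagreement:** the fingertips appeared 20–30 mm higher in the camera than the reported tool position suggests. The grip on the blank was therefore shallower than planned, but it held. I lowered the tool 15 mm more at the handle to allow for it.

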